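# Hang the slide carriers to dry

## Task

First slide the drip tray by its blue tab squarely and centrally under the dryer's steel bar. Then lift every slide carrier out of the green rack and hang it by its hook over the bar, all of them at least 3 cm apart from centre to centre, and only when all are hanging pull the air damper rod out to its middle click. The tray must still be in place under the bar at the end, and the bottle and the jar are to be left alone.

Things in the scene. Friction and masses are not known exactly. Their poses are not given: they have to be found in the camera images.
- rack: Green plastic slide-carrier rack fixed to the bench, 130 x 136 mm and 65 mm tall, with four upright slots 33 x 12.5 mm (long side along its x), 55 mm deep, at x = +-30 mm, y = +-32.5 mm. Origin: centre of its underside; z up.
- dryer: Slide dryer, fixed. Origin: bench level below the middle of its bar; z up, x to the back, y along the bar. Grey pillar at y = -160 mm and post at y = +162 mm, both 20 mm wide, 215 mm tall, carry the bar. White blower housing: x = -30 to 120, y = 150 to 280 mm, 120 mm tall. Low air duct behind the bar: x = 85 to 120 mm, 50 mm tall. The bench below the bar is free from y = -150 to +150 mm.
- rail_mid (a point): Middle of the drying bar (round, steel, 12 mm thick), on its axis, 199 mm above the bench; axes as the dryer's (y along the bar). The bar is free from y = -150 to +152 mm of this point.
- rod (a joint): Air damper, a push-pull rod in the housing's front, in metres: 0 fully in (as it starts), 0.020 middle click, 0.040 fully out; moves along the dryer's -x. A detent draws it into a click from within about 8 mm and holds it there when let go; about 5 N pulls it out of one.
- rod_knob (a point): Centre of the rod's black knob (yellow band): a cylinder 24 mm thick, 24 mm long, lying along the dryer's x; 85 mm above the bench, 50 mm in front of the housing when the rod is in (dryer y = 215 mm). Can be pinched from above, fingers closing along the dryer's y; the housing's top is 35 mm above it.
- tray: Aluminium drip tray, loose, 0.2 to 0.42 kg: open pan 90 (x) x 220 (y) x 18 mm tall, with a flat arm (26 mm wide, 6 mm thick, on the bench) towards its -x that ends in a blue upright tab. Origin: centre of the pan's underside; z up. Its x must lie along the dryer's x.
- tray_tab (a point): Grip point of the tray's blue tab, 120 mm from the pan's centre along the tray's -x and 32 mm above the bench. The tab is 34 (x) x 10 (y) mm, from 5 to 47 mm above the bench: pinch it along the tray's y and slide the tray over the bench.
- bottle: Amber bottle, 60 mm wide, 100 mm tall: bystander. Origin: centre of its underside.
- jar: White jar with a blue cap, 56 mm wide, 75 mm tall: bystander. Origin: centre of its underside.
- carrier1: Slide carrier (3 or 4 are present, all alike), 40 to 85 g, 186 mm tall. Origin: centre of its underside; z up. White frame 30 (x) x 9 (y), 70 mm tall; shaft 8 x 8 mm at x = -18 mm; red head 44 (x) x 10 (y) mm, from 150 to 186 mm up; lip 8 mm thick at x = +18 mm, from 150 down to 126 mm. Starts in a rack slot, foot 10 mm above the bench, its x along the rack's, leaning slightly.
- carrier1_hook (a point): Middle of the underside of that carrier's red head, 150 mm above its foot, where the bar bears, 6 mm above the bar's axis when hung. 28 mm between shaft and lip; the bar enters from the lip's side, through the 56 mm gap between lip and frame: bring the lip over the bar, then lower. Pinch the head along y, fingertips above its underside, clear of the bar.
- carrier2: Slide carrier (3 or 4 are present, all alike), 40 to 85 g, 186 mm tall. Origin: centre of its underside; z up. White frame 30 (x) x 9 (y), 70 mm tall; shaft 8 x 8 mm at x = -18 mm; red head 44 (x) x 10 (y) mm, from 150 to 186 mm up; lip 8 mm thick at x = +18 mm, from 150 down to 126 mm. Starts in a rack slot, foot 10 mm above the bench, its x along the rack's, leaning slightly.
- carrier2_hook (a point): Middle of the underside of that carrier's red head, 150 mm above its foot, where the bar bears, 6 mm above the bar's axis when hung. 28 mm between shaft and lip; the bar enters from the lip's side, through the 56 mm gap between lip and frame: bring the lip over the bar, then lower. Pinch the head along y, fingertips above its underside, clear of the bar.
- carrier3: Slide carrier (3 or 4 are present, all alike), 40 to 85 g, 186 mm tall. Origin: centre of its underside; z up. White frame 30 (x) x 9 (y), 70 mm tall; shaft 8 x 8 mm at x = -18 mm; red head 44 (x) x 10 (y) mm, from 150 to 186 mm up; lip 8 mm thick at x = +18 mm, from 150 down to 126 mm. Starts in a rack slot, foot 10 mm above the bench, its x along the rack's, leaning slightly.
- carrier3_hook (a point): Middle of the underside of that carrier's red head, 150 mm above its foot, where the bar bears, 6 mm above the bar's axis when hung. 28 mm between shaft and lip; the bar enters from the lip's side, through the 56 mm gap between lip and frame: bring the lip over the bar, then lower. Pinch the head along y, fingertips above its underside, clear of the bar.
- carrier4: Slide carrier (3 or 4 are present, all alike), 40 to 85 g, 186 mm tall. Origin: centre of its underside; z up. White frame 30 (x) x 9 (y), 70 mm tall; shaft 8 x 8 mm at x = -18 mm; red head 44 (x) x 10 (y) mm, from 150 to 186 mm up; lip 8 mm thick at x = +18 mm, from 150 down to 126 mm. Starts in a rack slot, foot 10 mm above the bench, its x along the rack's, leaning slightly.
- carrier4_hook (a point): Middle of the underside of that carrier's red head, 150 mm above its foot, where the bar bears, 6 mm above the bar's axis when hung. 28 mm between shaft and lip; the bar enters from the lip's side, through the 56 mm gap between lip and frame: bring the lip over the bar, then lower. Pinch the head along y, fingertips above its underside, clear of the bar.

How it is judged (in metres and radians):
On the way, in this order (a step that is already met when the one before it is completed fails the run):
1. the drip tray lies centred and square under the bar (x of tray in the frame of dryer between -0.025 and 0.025 m and y of tray in the frame of dryer between -0.035 and 0.035 m and height (world z) of tray between -0.005 and 0.006 m and angle between the x axis of tray and the x axis of dryer, either way round below 0.2 rad and linear speed of tray below 0.02 m/s), for 0.2 s.
2. every carrier present hangs by its hook on the bar (x of carrier1_hook in the frame of rail_mid between -0.016 and 0.016 m and y of carrier1_hook in the frame of rail_mid between -0.14 and 0.14 m and z of carrier1_hook in the frame of rail_mid between -0.004 and 0.016 m and angle between each of carrier1, carrier2, carrier3, carrier4's own z axis and vertical below 0.4 rad and linear speed of each of carrier1, carrier2, carrier3, carrier4 below 0.05 m/s and x of carrier2_hook in the frame of rail_mid between -0.016 and 0.016 m and y of carrier2_hook in the frame of rail_mid between -0.14 and 0.14 m and z of carrier2_hook in the frame of rail_mid between -0.004 and 0.016 m and x of carrier3_hook in the frame of rail_mid between -0.016 and 0.016 m and y of carrier3_hook in the frame of rail_mid between -0.14 and 0.14 m and z of carrier3_hook in the frame of rail_mid between -0.004 and 0.016 m and x of carrier4_hook in the frame of rail_mid between -0.016 and 0.016 m and y of carrier4_hook in the frame of rail_mid between -0.14 and 0.14 m and z of carrier4_hook in the frame of rail_mid between -0.004 and 0.016 m), for 0.2 s.
3. the damper rod is at its middle click (value of joint rod between 0.016 and 0.024 m and velocity of joint rod between -0.01 and 0.01 m/s), for 0.2 s.
At the end, for the whole second after the job is handed in: Every carrier hangs at rest (hook within 16 mm of the bar's line, -4 to 16 mm above its axis, within 140 mm of its middle, leaning < 0.4 rad), over 25 mm apart; tray on the bench under the bar within 25 mm across, 35 mm along, 0.2 rad; rod at 16 to 24 mm (all of step 1 and all of step 2 and all of step 3 and horizontal distance between carrier1_hook and carrier2_hook above 0.025 m and horizontal distance between each of carrier1_hook, carrier2_hook and carrier3_hook above 0.025 m and horizontal distance between each of carrier1_hook, carrier2_hook, carrier3_hook and carrier4_hook above 0.025 m); the robot touches nothing.
It fails at once if the bottle is shifted more than 25 mm or tipped (distance of bottle from where it was at the start of the episode above 0.025 m or angle between bottle's own z axis and vertical above 0.3 rad).
It fails at once if the jar is shifted more than 25 mm or tipped (distance of jar from where it was at the start of the episode above 0.025 m or angle between jar's own z axis and vertical above 0.3 rad).
Of carrier1, carrier2, carrier3, carrier4 only 3 to 4 are there at a start; the rules pass over those that are not, and their reading is None.
At some moment in a run one of tray may be knocked a few centimetres aside while the robot is not near it.
It also fails if it takes over 210 s, if anything falls off the work surface, if the arm or the gripper's body presses on something with over 40 N, if the wrist force passes 120 N, or if a joint passes its speed limit or range.

## Robot

A 6-joint arm with a two-finger parallel gripper is mounted at the origin on the work surface. World frame = base frame: x ahead of the robot, y to its left, z up, the work surface at z = 0. Lengths are in m, angles in degrees, forces in N, time in s.
With the tool pointing down it reaches from about 0.275 to 1 m from the base axis. Payload 8.4 kg.
Tool frame: the origin (TCP) lies on the centre line of the jaws, within the pads' length; the fingertips stand 22 mm ahead of it and the grasp point (between the pads) lies 3 mm ahead of it; z points along the fingers, y is the line along which they close (so a half turn about z gives the same grasp; the last joint's range is limited). The gripper opens to 85 mm and grips with 20 to 120 N. Pads are 22 mm wide; open, the fingers measure 114 mm over their backs; the gripper's body (76 mm by 85 mm) begins 54 mm behind the grasp point. The pads swing forward as they close: fully open they stand 13 mm farther back than shut.
Start: joints at [-75.31, 20.225, 93.587, -0, 66.188, -0.138], TCP at [0.16, -0.604, 0.253] pointing down, gripper open.
Joint ranges: [-150.9, 150.9], [-52.94, 120.26], [3.33, 152.33], [-74.26, 254.26], [0, 154.13], [-172.89, 172.89]. Speed limits (degrees/s): [127.2, 127.2, 159.86, 180, 180, 180].

## Interface

Orientations are given as [roll, pitch, yaw] about the fixed x, y, z axes, in that order (R = Rz(yaw) Ry(pitch) Rx(roll)).
In Python, from plant import r gives the robot as it stands.
- The arm moves only by the shell command python3 -m jog 'ROWS' [FORCE]. ROWS is JSON, a list of rows, each an object with "gripper": the opening, from -1 (shut) to 1 (fully open); "slide": the shift along the tool's x, y, z in m, a list of three; "delta_rot": the turn, a rotation vector about the tool's x, y, z in degrees, a list of three. In form: [{"gripper": gripper, "slide": [dx, dy, dz], "delta_rot": [wx, wy, wz]}, ...]. A call has 1 to 8 rows; each row shifts and turns the commanded pose from where the row before left it, along the tool's axes as they then stand; what a row does not reach is not made up. A row lasts 1/10 s, in which the tool goes at most 50 mm and 8.59 degrees, less where a joint would pass 70% of its speed; a pose out of reach is approached as far as the arm can. A call with a gripper value outside its range is refused whole. The fingers move at their own pace and stop on an object; FORCE is the grip in N (left out, the last holds). Time passes only in rows, so rows that do not move let the fingers close. It gives the time, the measured TCP pose, the force, the opening and the grip force at its end, in the units of the state.
- r.observe(): the state, without advancing time (a new reading comes with each control period).
- r.capture(name): name is "scene" or "top" or "wrist"; returns the picture (420x560x3 uint8, red, green, blue); there is no depth.
- r.camera_info(name): a dict with "fx", "fy", "cx", "cy" (pixels), "cam_to_world" (4x4, takes a point from camera to world coordinates); the wrist camera has in their place "tool_from_camera" (4x4, takes a point from camera to tool coordinates, whose origin is the TCP and whose axes are the flange's). Camera axes: x right, y down, z forward; pixel columns grow to the right and rows downward; lengths in m; the calibration is good to about 2 mm. The wrist camera is an equidistant fisheye: a pixel r from the principal point sees the ray r / f radians off the axis. A picture is of the moment at which its call begins: read the wrist's pose just before it. camera_info takes no time and is no camera call.
- r.finish_job(): hands the job in; it is judged then, once.
The state is a dict: "clock": time; "joint_pos": joint angles; "qvel": joint speeds; "joint_efforts": joint torques, N m; "tcp_pos": TCP position; "tcp_rot": TCP orientation; "force": force on the tool from outside, world axes, zero at the start; "torque": the same for the moment, N m; "opening": finger opening in m; "finger_force": force on a finger pad.
Only numpy, scipy, OpenCV 4.12 (cv2) and the standard library are available. Lean on these libraries where they do the work, as an engineer would, in place of code of your own. Each camera call takes 0.05 s, during which the arm holds its last target. There are 200 camera calls.

## Working session

There is one attempt and no reset: what is moved stays moved. The work goes in short steps, Python scripts to look and compute and a shell command to move; the robot and the scene stay as the last step left them, time stands still between calls to the robot, and variables do not carry over. Pictures are saved under pics/ and viewed, at most 14 in all, crops included, and the job is handed in when it is done.

```bash
mkdir -p pics
python3 - <<'E'
from plant import r
import cv2,numpy as np
o=r.observe();print({k:np.round(v,3).tolist() for k,v in o.items()})
for n in("scene","top"):
    cv2.imwrite(f"pics/{n}0.png",r.capture(n)[:,:,::-1]);c=r.camera_info(n);print(n,c)
print(r.camera_info("wrist"))
E
```

```text
{'clock': 0.0, 'joint_pos': [-75.311, 20.263, 93.63, -0.002, 66.188, -0.137], 'qvel': [0.086, -0.027, -0.004, -0.029, 0.02, -0.119], 'joint_efforts': [0.004, -60.524, -34.206, 0.0, 0.009, -0.0], 'tcp_pos': [0.16, -0.604, 0.253], 'tcp_rot': [-179.918, 0.002, 14.827], 'force': [0.21, -0.15, -0.985], 'torque': [0.014, -0.001, 0.022], 'finger_force': 0.0, 'opening': 0.086}
scene {'fx': 451.4410637043134, 'fy': 451.4410637043134, 'cx': 279.52524089896644, 'cy': 208.80724602954436, 'cam_to_world': array([[-0.83975087,  0.31515348, -0.44215016,  1.08085376],
       [ 0.54288235,  0.502119  , -0.67316808,  0.80268808],
       [ 0.00986073, -0.805329  , -0.59274613,  0.80852698],
       [ 0.        ,  0.        ,  0.        ,  1.        ]])}
top {'fx': 476.1687325874025, 'fy': 476.1687325874025, 'cx': 283.53853698974353, 'cy': 216.3672580400466, 'cam_to_world': array([[-0.02140487, -0.99674972,  0.07766478,  0.48615031],
       [-0.99955179,  0.01970927, -0.02253371,  0.05854796],
       [ 0.02092975, -0.0781123 , -0.99672484,  1.2945202 ],
       [ 0.        ,  0.        ,  0.        ,  1.        ]])}
{'fx': 325.19226210127806, 'fy': 325.19226210127806, 'cx': 279.41114587448436, 'cy': 205.94055851351482, 'tool_from_camera': array([[-1.22523422e-04, -9.62650170e-01, -2.70748287e-01,
         6.80587123e-02],
       [ 9.99999779e-01, -2.94695347e-04,  5.95258171e-04,
        -7.25063593e-05],
       [-6.52813640e-04, -2.70748155e-01,  9.62649994e-01,
        -1.21987833e-01],
       [ 0.00000000e+00,  0.00000000e+00,  0.00000000e+00,
         1.00000000e+00]])}
```

View pics/scene0.png

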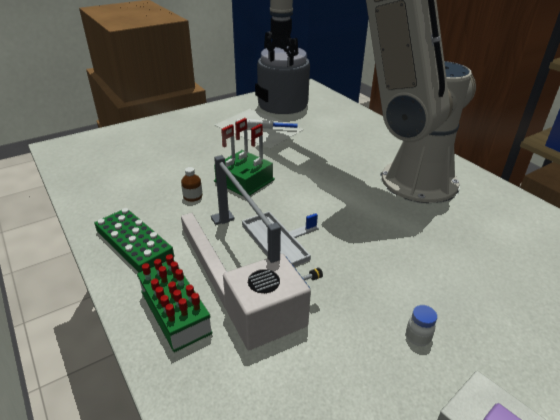

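View pics/top0.png

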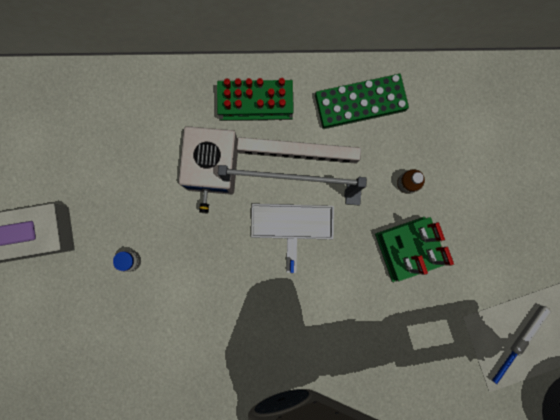

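The scene shows three carriers in the rack near top (410,250), the dryer bar from (222,172) to (360,182), the tray at (291,221) with its tab at (291,266), and the rod knob at (204,205). The bottle is at (413,181) and the jar at (123,260). I'll enlarge the top view to pick pixels.

```bash
cat > h.py <<'E'
from plant import r
import cv2,numpy as np
from scipy.spatial.transform import Rotation as Ro
def ray(n,u,v):
    c=r.camera_info(n);d=np.array([(u-c["cx"])/c["fx"],(v-c["cy"])/c["fy"],1.])
    T=c["cam_to_world"];return T[:3,3],T[:3,:3]@d
def at(n,u,v,z):
    o,d=ray(n,u,v);return o+d*(z-o[2])/d[2]
def proj(n,p):
    c=r.camera_info(n);q=np.linalg.inv(c["cam_to_world"])@np.append(p,1);return np.array([c["fx"]*q[0]/q[2]+c["cx"],c["fy"]*q[1]/q[2]+c["cy"]])
def tcpT(o=None):
    o=o or r.observe();T=np.eye(4);T[:3,:3]=Ro.from_euler("xyz",o["tcp_rot"],degrees=True).as_matrix();T[:3,3]=o["tcp_pos"];return T
def wT(T=None):
    return (tcpT() if T is None else T)@r.camera_info("wrist")["tool_from_camera"]
def wat(u,v,z,T=None):
    c=r.camera_info("wrist");W=wT(T);x,y=(u-c["cx"])/c["fx"],(v-c["cy"])/c["fy"];a=np.hypot(x,y)
    d=W[:3,:3]@np.array([x/a*np.sin(a),y/a*np.sin(a),np.cos(a)]);return W[:3,3]+d*(z-W[2,3])/d[2]
def wproj(p,T=None):
    c=r.camera_info("wrist");q=np.linalg.inv(wT(T))@np.append(p,1);a=np.arctan2(np.hypot(q[0],q[1]),q[2]);h=np.hypot(q[0],q[1])
    return np.array([c["cx"]+c["fx"]*a*q[0]/h,c["cy"]+c["fy"]*a*q[1]/h])
E
python3 - <<'E'
import cv2
i=cv2.imread("pics/top0.png");cv2.imwrite("pics/crop1.png",cv2.resize(i[130:290,190:460],None,fx=2.9,fy=2.9,interpolation=cv2.INTER_CUBIC))
E
```

```text
(no output)
```

View pics/crop1.png

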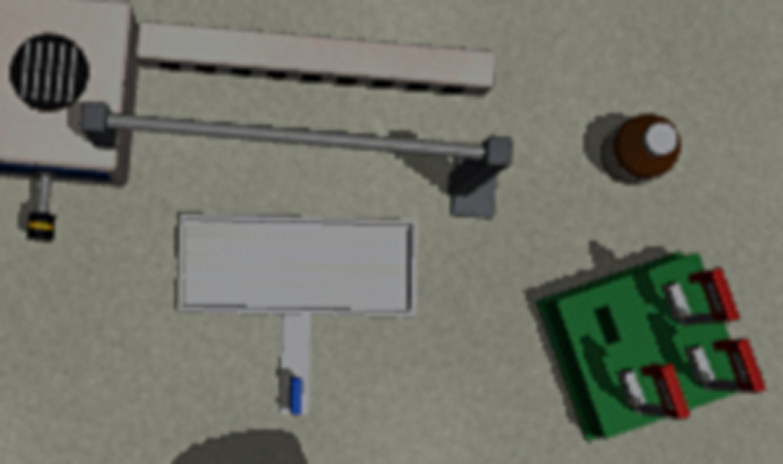

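The crop gives the post tops at (95,115) and (498,150), the tray rim corners at (180,213)–(413,314), the tab at (296,394), and the rack top corners. The red heads have their shafts toward −x, so the lips face +x. Next I'll work out world poses.

Run:
```python
from h import *
P=lambda u,v,z:at("top",190+u/2.9,130+v/2.9,z)
a=P(95,112,.215);b=P(499,147,.215);print("post",a,"pillar",b,np.linalg.norm(a-b))
u=(a-b)[:2];u/=np.linalg.norm(u);print("dryer yaw",np.degrees(np.arctan2(-u[0],u[1])),"mid",(b[:2]+160*u/1000),(a[:2]-.162*u))
# bar ends line check
print("bar pts",P(200,126,.199),P(400,142,.199))
c=np.array([P(180,213,.018),P(413,223,.018),P(412,314,.018),P(180,308,.018)]);print("tray",c.mean(0),np.linalg.norm(c[0]-c[1]),np.linalg.norm(c[1]-c[2]))
e=(c[0]-c[1]+c[3]-c[2]);print("tray yaw",np.degrees(np.arctan2(-e[0],e[1])))
print("tab top",P(297,380,.047),P(298,412,.047))
k=[P(557,300,.065),P(695,253,.065),P(598,437,.065)];print("rack",(k[1]+k[2])/2,np.linalg.norm(k[0]-k[1]),np.linalg.norm(k[0]-k[2]),"yaw",np.degrees(np.arctan2(*((k[0]-k[2])[[1,0]]))))
print("knob",P(41,226,.095))
for h in[(723,295),(745,365),(673,391)]:print("head",P(*h,.191))
i=cv2.imread("pics/top0.png");
```

```text
post [0.68249104 0.17076775 0.215     ] pillar [ 0.64884849 -0.14792538  0.215     ] 0.3204639336631936
dryer yaw -6.026057666800802 mid [0.66564541 0.0111905 ] [0.66548415 0.00966292]
bar pts [0.67258829 0.08870391 0.199     ] [ 0.65675629 -0.07139853  0.199     ]
tray [0.57221545 0.00663259 0.018     ] 0.21687922168955312 0.08468398989714922
tray yaw -3.121528238384087
tab top [0.46597103 0.00968015 0.047     ] [0.4373288  0.00943597 0.047     ]
rack [ 0.49108972 -0.30304154  0.065     ] 0.13228201318282343 0.12652565267779417 yaw 14.648603439412566
knob [0.60491367 0.23123034 0.095     ]
head [ 0.52897953 -0.32940564  0.191     ]
head [ 0.47246538 -0.34452959  0.191     ]
head [ 0.45299445 -0.28549177  0.191     ]
```

```bash
cat >> h.py <<'E'
def go(p,yaw=None):
    o=r.observe();T=tcpT(o);y0=o["tcp_rot"][2];yaw=y0 if yaw is None else yaw
    R=Ro.from_euler("xyz",[180,0,yaw],degrees=True).as_matrix()
    print("rotvec tool",np.round(Ro.from_matrix(T[:3,:3].T@R).as_rotvec(degrees=True),2),"then slide",np.round(R.T@(np.array(p)-T[:3,3]),4))
def snap(n,f,box=None,s=1):
    T=tcpT();i=r.capture(n)[:,:,::-1]
    if box: i=i[box[1]:box[3],box[0]:box[2]]
    cv2.imwrite(f,cv2.resize(i,None,fx=s,fy=s,interpolation=cv2.INTER_CUBIC));return T
E
python3 -m jog '[{"gripper":1,"slide":[0,0,0],"delta_rot":[0,0,8.5]},{"gripper":1,"slide":[0,0,0],"delta_rot":[0,0,8.5]},{"gripper":1,"slide":[0.0167,-0.039,0],"delta_rot":[0,0,0]},{"gripper":1,"slide":[0.0167,-0.039,0],"delta_rot":[0,0,0]},{"gripper":1,"slide":[0.0167,-0.039,0],"delta_rot":[0,0,0]},{"gripper":1,"slide":[0.0167,-0.039,0],"delta_rot":[0,0,0]},{"gripper":1,"slide":[0.0167,-0.039,0],"delta_rot":[0,0,0]},{"gripper":1,"slide":[0.0167,-0.039,0],"delta_rot":[0,0,0]}]' 40
python3 -m jog '[{"gripper":1,"slide":[0.0167,-0.039,0],"delta_rot":[0,0,0]},{"gripper":1,"slide":[0.0167,-0.039,0],"delta_rot":[0,0,0]},{"gripper":1,"slide":[0.0167,-0.039,0],"delta_rot":[0,0,0]},{"gripper":1,"slide":[0.0167,-0.039,0],"delta_rot":[0,0,0]},{"gripper":1,"slide":[0.0167,-0.039,0],"delta_rot":[0,0,0]},{"gripper":1,"slide":[0.0167,-0.039,0],"delta_rot":[0,0,0]},{"gripper":1,"slide":[0.0167,-0.039,0],"delta_rot":[0,0,0]},{"gripper":1,"slide":[0.0167,-0.039,0],"delta_rot":[0,0,0]}]'
python3 -m jog '[{"gripper":1,"slide":[0.0167,-0.039,0],"delta_rot":[0,0,0]},{"gripper":1,"slide":[0.0167,-0.039,0],"delta_rot":[0,0,0]},{"gripper":0.2,"slide":[0,0,0.04],"delta_rot":[0,0,0]},{"gripper":0.2,"slide":[0,0,0.04],"delta_rot":[0,0,0]},{"gripper":0.2,"slide":[0,0,0],"delta_rot":[0,0,0]},{"gripper":0.2,"slide":[0,0,0],"delta_rot":[0,0,0]}]'
python3 - <<'E'
from h import *
T=snap("wrist","pics/w1.png");go([.452,.011,.03],-2)
for p in([.469,.0095,.047],[.435,.0095,.047],[.6655,.0105,.199]):print(wproj(np.array(p),T))
E
```

```text
clock: 0.9
tcp_pos: [0.2692, -0.3724, 0.2531]
tcp_rot: [-180.0, 0.0, -2.2]
force: [0.9, -0.4, 0.5]
opening: 0.0855
finger_force: 0.0
clock: 1.7
tcp_pos: [0.4146, -0.0657, 0.2533]
tcp_rot: [180.0, -0.0, -2.2]
force: [1.0, -0.8, -0.1]
opening: 0.0854
finger_force: 0.0
clock: 2.3
tcp_pos: [0.4502, 0.0092, 0.1734]
tcp_rot: [180.0, 0.1, -2.2]
force: [-0.7, 0.2, 1.2]
opening: 0.0512
finger_force: 0.0
rotvec tool [-0.   -0.04 -0.2 ] then slide [ 0.0007 -0.002   0.1445]
[277.72321891 180.23544504]
[279.39125258 221.70696396]
[ 255.42739067 -205.28778574]
```

View pics/w1.png

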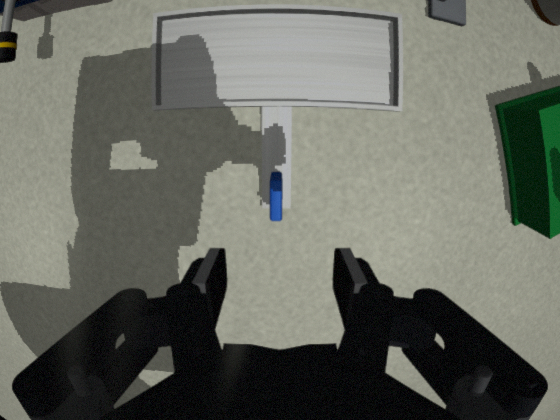

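The wrist view shows the blue tab at (276,172–220), within about 3 px of the prediction and midway between the fingers. I'll descend and grip it.

```bash
python3 -m jog '[{"gripper":0.2,"slide":[0,-0.001,0.03],"delta_rot":[0,0,0]},{"gripper":0.2,"slide":[0,0,0.04],"delta_rot":[0,0,0]},{"gripper":0.2,"slide":[0,0,0.04],"delta_rot":[0,0,0]},{"gripper":0.2,"slide":[0,0,0.028],"delta_rot":[0,0,0]},{"gripper":0.2,"slide":[0,0,0],"delta_rot":[0,0,0]},{"gripper":-1,"slide":[0,0,0],"delta_rot":[0,0,0]},{"gripper":-1,"slide":[0,0,0],"delta_rot":[0,0,0]},{"gripper":-1,"slide":[0,0,0],"delta_rot":[0,0,0]}]' 40
python3 -m jog '[{"gripper":-1,"slide":[0,0,0],"delta_rot":[0,0,0]},{"gripper":-1,"slide":[0,0,0],"delta_rot":[0,0,0]},{"gripper":-1,"slide":[0,0,0],"delta_rot":[0,0,0]}]'
python3 - <<'E'
from h import *
go([.546,.023,.034],-6.0)
E
```

```text
clock: 3.15
tcp_pos: [0.4523, 0.0102, 0.0373]
tcp_rot: [-180.0, -0.2, -2.2]
force: [-5.3, 0.0, 17.2]
opening: 0.0093
finger_force: 39.0
clock: 3.45
tcp_pos: [0.4523, 0.0102, 0.0373]
tcp_rot: [-180.0, -0.2, -2.1]
force: [-1.9, -0.6, 10.3]
opening: 0.0096
finger_force: 39.4
rotvec tool [-0.01 -0.22  3.86] then slide [ 0.0919 -0.0225  0.0033]
```

```bash
python3 -m jog '[{"gripper":-1,"slide":[0.004,0,-0.0015],"delta_rot":[0,0,0]},{"gripper":-1,"slide":[0.008,-0.002,0],"delta_rot":[0,0,1]},{"gripper":-1,"slide":[0.012,-0.003,0],"delta_rot":[0,0,1]},{"gripper":-1,"slide":[0.012,-0.003,0],"delta_rot":[0,0,1]},{"gripper":-1,"slide":[0.012,-0.003,0],"delta_rot":[0,0,0.9]},{"gripper":-1,"slide":[0.012,-0.003,0],"delta_rot":[0,0,0]},{"gripper":-1,"slide":[0.012,-0.003,0],"delta_rot":[0,0,0]},{"gripper":-1,"slide":[0.008,-0.002,0],"delta_rot":[0,0,0]}]'
python3 - <<'E'
from h import *
go([.546,.023,.037],-6.0)
E
```

```text
clock: 4.25
tcp_pos: [0.5333, 0.023, 0.037]
tcp_rot: [-180.0, -0.0, -6.1]
force: [-3.3, 0.2, 3.3]
opening: 0.0095
finger_force: 40.2
rotvec tool [-0.01 -0.03 -0.11] then slide [ 0.0126 -0.0013 -0.    ]
```

```bash
python3 -m jog '[{"gripper":-1,"slide":[0.007,-0.001,0],"delta_rot":[0,0,0]},{"gripper":-1,"slide":[0.005,0,0],"delta_rot":[0,0,0]},{"gripper":-1,"slide":[0,0,0],"delta_rot":[0,0,0]},{"gripper":-1,"slide":[0,0,0],"delta_rot":[0,0,0]},{"gripper":0.2,"slide":[0,0,0],"delta_rot":[0,0,0]},{"gripper":0.2,"slide":[0,0,0],"delta_rot":[0,0,0]},{"gripper":0.2,"slide":[0,0,0],"delta_rot":[0,0,0]},{"gripper":0.2,"slide":[0,0,-0.03],"delta_rot":[0,0,0]}]'
python3 -m jog '[{"gripper":0.2,"slide":[-0.02,0,-0.05],"delta_rot":[0,0,0]},{"gripper":0.2,"slide":[-0.04,0,-0.04],"delta_rot":[0,0,0]},{"gripper":0.2,"slide":[-0.04,0,-0.04],"delta_rot":[0,0,0]},{"gripper":0.2,"slide":[-0.03,0,-0.04],"delta_rot":[0,0,0]},{"gripper":0.2,"slide":[0,0,-0.04],"delta_rot":[0,0,0]},{"gripper":0.2,"slide":[0,0,0],"delta_rot":[0,0,0]},{"gripper":0.2,"slide":[0,0,0],"delta_rot":[0,0,0]}]'
python3 - <<'E'
from h import *
T=snap("wrist","pics/w2.png")
M=np.array([.6655,.0105,0]);R=Ro.from_euler("z",-6,degrees=True).as_matrix()
for q in([0,-.15,.199],[0,.15,.199],[-.045,-.11,.018],[-.045,.11,.018],[-.12,0,.047]):print(q,wproj(M+R@np.array(q),T))
go([.47,-.30,.32],14.6)
E
```

```text
clock: 5.05
tcp_pos: [0.542, 0.0223, 0.0643]
tcp_rot: [180.0, 0.3, -6.1]
force: [-0.2, 0.6, -0.7]
opening: 0.0513
finger_force: 0.0
clock: 5.75
tcp_pos: [0.4262, 0.0351, 0.2648]
tcp_rot: [-180.0, -0.2, -6.1]
force: [0.1, -0.6, -0.3]
opening: 0.0514
finger_force: 0.0
[0, -0.15, 0.199] [481.24314301 -88.38978964]
[0, 0.15, 0.199] [ 75.13029934 -86.96727727]
[-0.045, -0.11, 0.018] [373.44741336  14.38225069]
[-0.045, 0.11, 0.018] [183.80347775  14.83518341]
[-0.12, 0, 0.047] [278.55509345  67.69918776]
rotvec tool [-0.000e+00 -2.000e-02 -2.068e+01] then slide [-0.0413  0.3354 -0.0564]
```

View pics/w2.png

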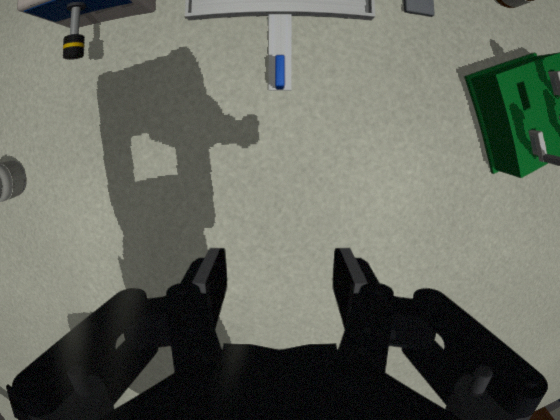

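The tray's front corners appear at (187,15) and (373,17) against predictions of (184,15) and (373,14), so the tray is in place. Next I'll go above the rack and look.

```bash
python3 -m jog '[{"gripper":0.2,"slide":[0,0,-0.03],"delta_rot":[0,0,-7]},{"gripper":0.2,"slide":[0,0,-0.03],"delta_rot":[0,0,-7]},{"gripper":0.2,"slide":[0,0,0],"delta_rot":[0,0,-6.7]},{"gripper":0.2,"slide":[-0.002,0.04,0],"delta_rot":[0,0,0]},{"gripper":0.2,"slide":[-0.002,0.042,0],"delta_rot":[0,0,0]},{"gripper":0.2,"slide":[-0.002,0.042,0],"delta_rot":[0,0,0]},{"gripper":0.2,"slide":[-0.002,0.042,0],"delta_rot":[0,0,0]},{"gripper":0.2,"slide":[-0.002,0.042,0],"delta_rot":[0,0,0]}]'
python3 -m jog '[{"gripper":0.2,"slide":[-0.002,0.042,0],"delta_rot":[0,0,0]},{"gripper":0.2,"slide":[-0.002,0.042,0],"delta_rot":[0,0,0]},{"gripper":0.2,"slide":[-0.002,0.042,0],"delta_rot":[0,0,0]},{"gripper":0.2,"slide":[0,0,0],"delta_rot":[0,0,0]},{"gripper":0.2,"slide":[0,0,0],"delta_rot":[0,0,0]}]'
python3 - <<'E'
from h import *
import pickle
T=snap("wrist","pics/w3.png");pickle.dump(T,open("T3","wb"))
i=cv2.imread("pics/w3.png").astype(int);m=((i[:,:,2]>90)&(i[:,:,1]<60)&(i[:,:,0]<70)).astype(np.uint8)
n,l,s,c=cv2.connectedComponentsWithStats(m)
for k in range(1,n):
    if s[k,4]>100:print(s[k],c[k],wat(*c[k],.196,T))
print(T[:3,3])
E
```

```text
clock: 6.6
tcp_pos: [0.468, -0.1705, 0.3218]
tcp_rot: [-179.9, 0.1, 14.6]
force: [0.4, 1.2, 0.5]
opening: 0.0514
finger_force: 0.0
clock: 7.1
tcp_pos: [0.4937, -0.2927, 0.3213]
tcp_rot: [-179.8, 0.2, 14.5]
force: [0.2, 0.9, -0.3]
opening: 0.0518
finger_force: 0.0
[330 144  13  55 647] [336.48531685 170.79443586] [ 0.5304079  -0.32866684  0.196     ]
[332 218  11  49 357] [336.56022409 235.37535014] [ 0.47926034 -0.34460107  0.196     ]
[251 223  16  48 533] [258.71294559 245.79737336] [ 0.45446317 -0.28491972  0.196     ]
[ 0.49366188 -0.29272083  0.32126083]
```

View pics/w3.png

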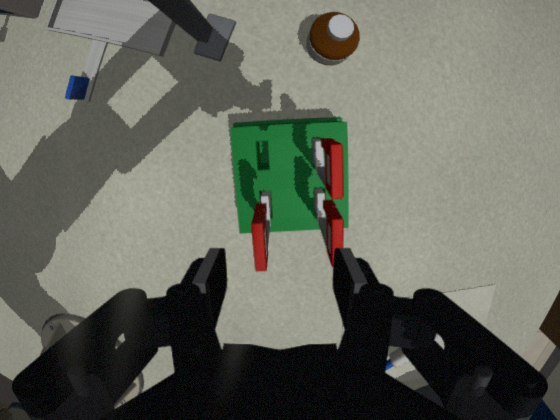

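The heads are at A (338,170), B (337,~228, partly hidden by a finger) and C (260,240). They match the slots predicted from the rack pose to within about 5 mm. I'll take C first.

Run:
```python
from h import *
go([.4545,-.284,.186],15)
```

```text
rotvec tool [-0.16  0.14 -0.42] then slide [-0.0358 -0.0177  0.1358]
```

```bash
python3 -m jog '[{"gripper":0.2,"slide":[-0.036,-0.018,0],"delta_rot":[0,0,0]},{"gripper":0.2,"slide":[0,0,0.035],"delta_rot":[0,0,0]},{"gripper":0.2,"slide":[0,0,0.035],"delta_rot":[0,0,0]},{"gripper":0.2,"slide":[0,0,0.035],"delta_rot":[0,0,0]},{"gripper":0.2,"slide":[0,0,0.031],"delta_rot":[0,0,0]},{"gripper":-0.3,"slide":[0,0,0],"delta_rot":[0,0,0]},{"gripper":-1,"slide":[0,0,0],"delta_rot":[0,0,0]},{"gripper":-1,"slide":[0,0,0],"delta_rot":[0,0,0]}]' 30
python3 -m jog '[{"gripper":-1,"slide":[0,0,0],"delta_rot":[0,0,0]},{"gripper":-1,"slide":[0,0,0],"delta_rot":[0,0,0]}]'
python3 - <<'E'
from h import *
T=snap("wrist","pics/w4.png")
E
```

```text
clock: 7.95
tcp_pos: [0.4558, -0.2839, 0.1896]
tcp_rot: [179.9, -0.1, 14.7]
force: [0.5, 0.6, -0.1]
opening: 0.0096
finger_force: 32.8
clock: 8.15
tcp_pos: [0.4557, -0.2843, 0.1895]
tcp_rot: [179.9, -0.1, 14.6]
force: [-0.1, 0.3, 6.1]
opening: 0.0095
finger_force: 33.8
```

View pics/w4.png

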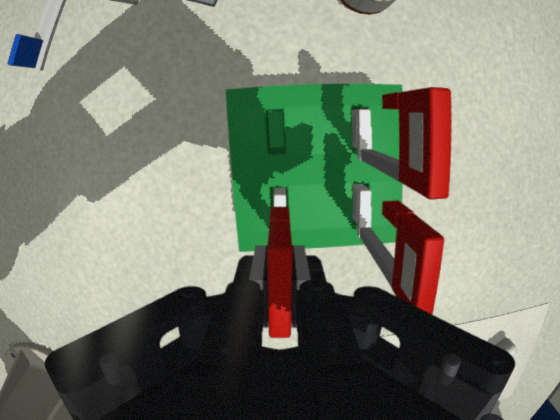

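C is held, its head visible between the fingers from (280,207) to (280,338). I'll check its x-offset in the grip, then lift.

```bash
python3 -m jog '[{"gripper":-1,"slide":[0,0,-0.01],"delta_rot":[0,0,0]},{"gripper":-1,"slide":[0,0,-0.02],"delta_rot":[0,0,0]},{"gripper":-1,"slide":[0,0,-0.03],"delta_rot":[0,0,0]},{"gripper":-1,"slide":[0,0,-0.025],"delta_rot":[0,0,0]},{"gripper":-1,"slide":[0,0,0],"delta_rot":[0,0,0]}]'
cat >> h.py <<'E'
M=np.array([.6655,.0105,0]);RD=Ro.from_euler("z",-6,degrees=True).as_matrix()
def D(x,y,z):return M+RD@np.array([x,y,z])
E
python3 - <<'E'
from h import *
T=tcpT();print("head ends in tool frame",[(np.linalg.inv(T)@np.append(wat(*p,T[2,3]+.0065,T),1))[:2] for p in((280,207),(280,337))])
go(D(-.08,.07,.2745),-6)
print(D(-.08,.07,.2745))
E
```

```text
clock: 8.7
tcp_pos: [0.4564, -0.2849, 0.2772]
tcp_rot: [179.7, -0.3, 14.6]
force: [0.3, -0.3, -0.2]
opening: 0.0093
finger_force: 32.9
head ends in tool frame [array([0.03513129, 0.00022765]), array([-0.02470757,  0.0002629 ])]
rotvec tool [ 0.22 -0.3  20.62] then slide [ 0.0971 -0.3856  0.0027]
[0.59325524 0.08847881 0.2745    ]
```

```bash
python3 -m jog '[{"gripper":-1,"slide":[0,-0.01,0],"delta_rot":[0,0,0]},{"gripper":-1,"slide":[0,-0.02,0],"delta_rot":[0,0,3.6]},{"gripper":-1,"slide":[0,-0.03,0],"delta_rot":[0,0,5]},{"gripper":-1,"slide":[0,-0.035,0],"delta_rot":[0,0,6]},{"gripper":-1,"slide":[0.005,-0.035,0],"delta_rot":[0,0,6]},{"gripper":-1,"slide":[0.005,-0.035,0],"delta_rot":[0,0,0]},{"gripper":-1,"slide":[0.005,-0.035,0],"delta_rot":[0,0,0]},{"gripper":-1,"slide":[0.005,-0.035,0],"delta_rot":[0,0,0]}]'
python3 -m jog '[{"gripper":-1,"slide":[0.01,-0.035,0],"delta_rot":[0,0,0]},{"gripper":-1,"slide":[0.01,-0.035,0],"delta_rot":[0,0,0]},{"gripper":-1,"slide":[0.005,-0.02,0],"delta_rot":[0,0,0]},{"gripper":-1,"slide":[0,0,0],"delta_rot":[0,0,0]}]'
python3 - <<'E'
from h import *
go(D(-.08,.07,.2745),-6)
E
```

```text
clock: 9.5
tcp_pos: [0.4674, -0.0508, 0.2717]
tcp_rot: [-180.0, 0.1, -6.0]
force: [0.9, -0.6, -1.0]
opening: 0.0097
finger_force: 32.8
clock: 9.9
tcp_pos: [0.5023, 0.0367, 0.2716]
tcp_rot: [-180.0, 0.1, -5.8]
force: [-0.6, -0.8, -0.1]
opening: 0.0094
finger_force: 32.8
rotvec tool [-0.02  0.13  0.18] then slide [ 0.085  -0.061  -0.0029]
```

```bash
python3 -m jog '[{"gripper":-1,"slide":[0.02,-0.015,-0.003],"delta_rot":[0,0,0]},{"gripper":-1,"slide":[0.025,-0.02,0],"delta_rot":[0,0,0]},{"gripper":-1,"slide":[0.025,-0.02,0],"delta_rot":[0,0,0]},{"gripper":-1,"slide":[0.015,-0.006,0],"delta_rot":[0,0,0]},{"gripper":-1,"slide":[0,0,0],"delta_rot":[0,0,0]},{"gripper":-1,"slide":[0,0,0],"delta_rot":[0,0,0]}]'
python3 - <<'E'
from h import *
T=snap("wrist","pics/w5.png");snap("scene","pics/s5.png",(180,130,340,290),3.4)
for q in([0,-.15,.199],[0,-.05,.199],[0,.15,.199],[0,.06,.199]):print(q,wproj(D(*q),T))
go(D(0.003,.07,.2745),-6)
E
python3 -c "
import cv2,numpy as np
a=cv2.imread('pics/w5.png')[0:420];b=cv2.resize(cv2.imread('pics/s5.png'),(420,420));c=np.hstack([a,b]);cv2.imwrite('pics/c5.png',cv2.resize(c,(800,343)))"
```

```text
clock: 10.5
tcp_pos: [0.5924, 0.0853, 0.2748]
tcp_rot: [179.9, 0.1, -6.0]
force: [-0.0, 0.0, -1.3]
opening: 0.0095
finger_force: 32.8
[0, -0.15, 0.199] [553.21690563 122.88708476]
[0, -0.05, 0.199] [455.23698114 106.81774432]
[0, 0.15, 0.199] [147.04955878 102.09568262]
[0, 0.06, 0.199] [290.12739497  96.15363833]
rotvec tool [ 0.03  0.09 -0.01] then slide [ 0.0835 -0.0033  0.0009]
```

View pics/c5.png

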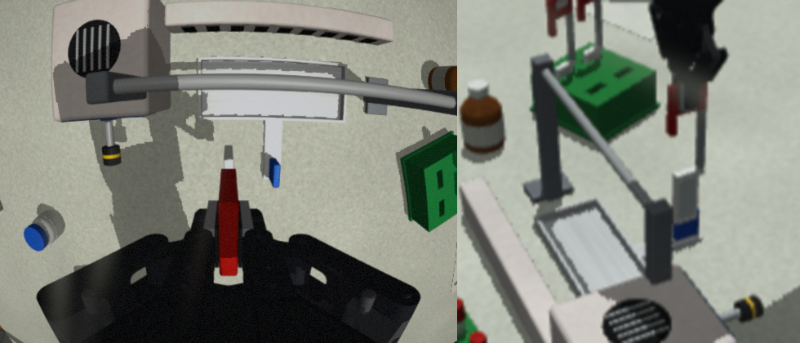

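The wrist half shows the bar about 4 px nearer than predicted, roughly 3 mm in −x. The carrier hangs straight, lip toward the bar, with the bar level with its gap. I'll slide in and lower.

```bash
python3 -m jog '[{"gripper":-1,"slide":[0.015,-0.003,0],"delta_rot":[0,0,0]},{"gripper":-1,"slide":[0.02,0,0],"delta_rot":[0,0,0]},{"gripper":-1,"slide":[0.02,0,0],"delta_rot":[0,0,0]},{"gripper":-1,"slide":[0.015,0,0],"delta_rot":[0,0,0]},{"gripper":-1,"slide":[0.011,0,0],"delta_rot":[0,0,0]},{"gripper":-1,"slide":[0,0,0],"delta_rot":[0,0,0]},{"gripper":-1,"slide":[0,0,0.01],"delta_rot":[0,0,0]},{"gripper":-1,"slide":[0,0,0.01],"delta_rot":[0,0,0]}]'
python3 -m jog '[{"gripper":-1,"slide":[0,0,0.01],"delta_rot":[0,0,0]},{"gripper":-1,"slide":[0,0,0.006],"delta_rot":[0,0,0]},{"gripper":-1,"slide":[0,0,0],"delta_rot":[0,0,0]},{"gripper":-1,"slide":[0,0,0],"delta_rot":[0,0,0]}]'
python3 -m jog '[{"gripper":-1,"slide":[0,0,0.003],"delta_rot":[0,0,0]},{"gripper":-1,"slide":[0,0,0],"delta_rot":[0,0,0]}]'
```

```text
clock: 11.4
tcp_pos: [0.6738, 0.0806, 0.2553]
tcp_rot: [-180.0, 0.0, -6.0]
force: [0.6, -0.4, 0.1]
opening: 0.0095
finger_force: 32.8
clock: 11.8
tcp_pos: [0.6746, 0.0807, 0.2398]
tcp_rot: [180.0, 0.0, -6.0]
force: [0.6, -0.0, -0.2]
opening: 0.0095
finger_force: 32.8
clock: 12.0
tcp_pos: [0.6747, 0.0806, 0.2369]
tcp_rot: [-180.0, -0.0, -6.0]
force: [-1.0, 0.0, -0.8]
opening: 0.0096
finger_force: 32.8
```

```bash
python3 -m jog '[{"gripper":-1,"slide":[0,0,0.002],"delta_rot":[0,0,0]},{"gripper":-1,"slide":[0,0,0],"delta_rot":[0,0,0]}]'; python3 -m jog '[{"gripper":-1,"slide":[0,0,0.002],"delta_rot":[0,0,0]},{"gripper":-1,"slide":[0,0,0],"delta_rot":[0,0,0]},{"gripper":-1,"slide":[0,0,0],"delta_rot":[0,0,0]}]'
python3 - <<'E'
from h import *
T=snap("scene","pics/s6.png",(200,100,340,280),3.3)
E
```

```text
clock: 12.2
tcp_pos: [0.6746, 0.0806, 0.2348]
tcp_rot: [180.0, 0.0, -6.0]
force: [0.6, -0.5, -0.9]
opening: 0.0095
finger_force: 32.8
clock: 12.5
tcp_pos: [0.6748, 0.0806, 0.2343]
tcp_rot: [-180.0, -0.1, -6.0]
force: [-3.5, 0.0, 7.8]
opening: 0.0096
finger_force: 34.3
```

View pics/s6.png

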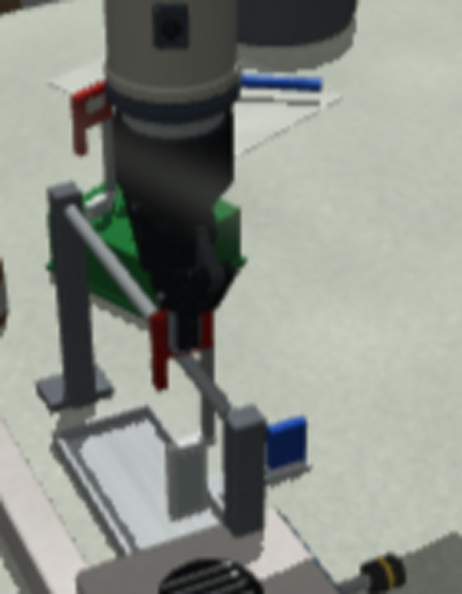

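C's hook is over the bar and in contact (7.8 N, at the predicted height). I'll release, rise and return for A.

```bash
python3 -m jog '[{"gripper":-1,"slide":[0,0,-0.001],"delta_rot":[0,0,0]},{"gripper":-0.5,"slide":[0,0,0],"delta_rot":[0,0,0]},{"gripper":-0.2,"slide":[0,0,0],"delta_rot":[0,0,0]},{"gripper":-0.2,"slide":[0,0,0],"delta_rot":[0,0,0]},{"gripper":-0.2,"slide":[0,0,-0.02],"delta_rot":[0,0,0]},{"gripper":-0.2,"slide":[0,0,-0.035],"delta_rot":[0,0,0]},{"gripper":-0.2,"slide":[0,0,-0.035],"delta_rot":[0,0,0]},{"gripper":0.2,"slide":[-0.03,0.02,0],"delta_rot":[0,0,0]}]'
python3 - <<'E'
from h import *
go([.5304,-.3285,.30],14.6)
E
```

```text
clock: 13.35
tcp_pos: [0.6472, 0.0652, 0.329]
tcp_rot: [-179.9, -0.6, -5.9]
force: [-0.3, 0.5, -0.1]
opening: 0.0475
finger_force: 0.0
rotvec tool [ -0.04  -0.58 -20.51] then slide [-0.2122  0.3515  0.029 ]
```

```bash
python3 -m jog '[{"gripper":0,"slide":[0,0,0],"delta_rot":[0,0,-7]},{"gripper":0,"slide":[0,0,0],"delta_rot":[0,0,-7]},{"gripper":0,"slide":[0,0,0],"delta_rot":[0,0,-6.5]},{"gripper":0,"slide":[-0.021,0.035,0],"delta_rot":[0,0,0]},{"gripper":0,"slide":[-0.021,0.035,0],"delta_rot":[0,0,0]},{"gripper":0,"slide":[-0.021,0.035,0],"delta_rot":[0,0,0]},{"gripper":0,"slide":[-0.021,0.035,0],"delta_rot":[0,0,0]},{"gripper":0,"slide":[-0.021,0.035,0],"delta_rot":[0,0,0]}]'
python3 -m jog '[{"gripper":0,"slide":[-0.021,0.035,0],"delta_rot":[0,0,0]},{"gripper":0,"slide":[-0.021,0.035,0],"delta_rot":[0,0,0]},{"gripper":0,"slide":[-0.021,0.035,0],"delta_rot":[0,0,0]},{"gripper":0,"slide":[-0.021,0.035,0],"delta_rot":[0,0,0]},{"gripper":0,"slide":[-0.021,0.035,0],"delta_rot":[0,0,0]},{"gripper":0,"slide":[0,0,0],"delta_rot":[0,0,0]},{"gripper":0,"slide":[0,0,0],"delta_rot":[0,0,0]}]'
python3 - <<'E'
from h import *
T=snap("wrist","pics/w7.png")
i=cv2.imread("pics/w7.png").astype(int);m=((i[:,:,2]>90)&(i[:,:,1]<60)&(i[:,:,0]<70)).astype(np.uint8)
n,l,s,c=cv2.connectedComponentsWithStats(m)
for k in range(1,n):
    if s[k,4]>100:print(s[k],c[k],wat(*c[k],.196,T))
go([.5304,-.3285,.189],14.6)
E
```

```text
clock: 14.15
tcp_pos: [0.5844, -0.1333, 0.3238]
tcp_rot: [180.0, -0.0, 14.5]
force: [0.1, 0.2, -0.1]
opening: 0.0425
finger_force: 0.0
clock: 14.85
tcp_pos: [0.5269, -0.3283, 0.3236]
tcp_rot: [-180.0, 0.0, 14.4]
force: [0.4, 0.4, 0.9]
opening: 0.0427
finger_force: 0.0
[274 179  15  48 547] [281.23583181 203.02010969] [ 0.52747101 -0.32962824  0.196     ]
[279 245  13  45 474] [284.8164557  266.61603376] [ 0.47390456 -0.34663885  0.196     ]
rotvec tool [-0.04  0.   -0.11] then slide [0.0028 0.0019 0.1347]
```

View pics/w7.png

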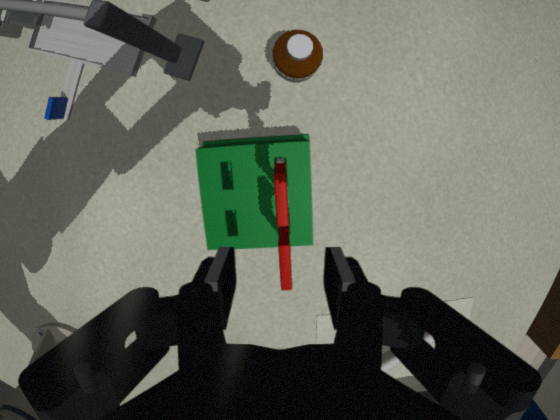

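Heads A (281,203) and B (285,267) are in line with the tool. I'll descend straight onto A.

```bash
python3 -m jog '[{"gripper":0,"slide":[-0.001,0.001,0.035],"delta_rot":[0,0,0]},{"gripper":0,"slide":[0,0,0.035],"delta_rot":[0,0,0]},{"gripper":0,"slide":[0,0,0.035],"delta_rot":[0,0,0]},{"gripper":0,"slide":[0,0,0.029],"delta_rot":[0,0,0]},{"gripper":-0.5,"slide":[0,0,0],"delta_rot":[0,0,0]},{"gripper":-1,"slide":[0,0,0],"delta_rot":[0,0,0]},{"gripper":-1,"slide":[0,0,0],"delta_rot":[0,0,0]},{"gripper":-1,"slide":[0,0,0],"delta_rot":[0,0,0]}]' 30
python3 -m jog '[{"gripper":-1,"slide":[0,0,0],"delta_rot":[0,0,0]},{"gripper":-1,"slide":[0,0,0],"delta_rot":[0,0,0]}]'
python3 - <<'E'
from h import *
T=snap("wrist","pics/w8.png")
i=cv2.imread("pics/w8.png");c=i[190:360,272:290].astype(int)
for v in range(0,170,6):print(190+v,c[v,8].tolist(),end=" ")
for p in range(310,350,4):print(p,np.round((np.linalg.inv(T)@np.append(wat(280,p,T[2,3]+.0065,T),1))[0],4))
E
```

```text
clock: 15.7
tcp_pos: [0.5276, -0.3291, 0.1918]
tcp_rot: [179.9, -0.1, 14.5]
force: [0.0, 0.5, -0.4]
opening: 0.0096
finger_force: 33.0
clock: 15.9
tcp_pos: [0.527, -0.3292, 0.191]
tcp_rot: [179.9, -0.1, 14.5]
force: [-0.1, 1.0, 4.3]
opening: 0.0096
finger_force: 33.6
190 [210, 207, 205] 196 [152, 150, 159] 202 [6, 10, 65] 208 [11, 9, 79] 214 [2, 8, 65] 220 [0, 2, 60] 226 [12, 13, 65] 232 [2, 1, 60] 238 [15, 10, 90] 244 [5, 13, 93] 250 [9, 5, 93] 256 [0, 0, 89] 262 [9, 16, 91] 268 [10, 10, 90] 274 [12, 17, 93] 280 [5, 12, 91] 286 [0, 7, 89] 292 [6, 13, 90] 298 [4, 4, 91] 304 [23, 25, 159] 310 [25, 24, 167] 316 [18, 23, 165] 322 [19, 20, 161] 328 [14, 14, 65] 334 [6, 5, 62] 340 [0, 0, 58] 346 [3, 7, 65] 352 [16, 19, 11] 358 [10, 5, 10] 310 -0.01
314 -0.012
318 -0.0142
322 -0.0163
326 -0.0185
330 -0.0208
334 -0.023
338 -0.0254
342 -0.0277
346 -0.0301
```

```bash
python3 -m jog '[{"gripper":-1,"slide":[0,0,-0.01],"delta_rot":[0,0,0]},{"gripper":-1,"slide":[0,0,-0.02],"delta_rot":[0,0,0]},{"gripper":-1,"slide":[0,0,-0.03],"delta_rot":[0,0,0]},{"gripper":-1,"slide":[0,0,-0.025],"delta_rot":[0,0,0]},{"gripper":-1,"slide":[0,0,0],"delta_rot":[0,0,0]},{"gripper":-1,"slide":[-0.005,-0.015,0],"delta_rot":[0,0,0]},{"gripper":-1,"slide":[-0.005,-0.025,0],"delta_rot":[0,0,4]},{"gripper":-1,"slide":[-0.005,-0.03,0],"delta_rot":[0,0,5]}]'
python3 -m jog '[{"gripper":-1,"slide":[0,-0.035,0],"delta_rot":[0,0,6]},{"gripper":-1,"slide":[0,-0.035,0],"delta_rot":[0,0,5.5]},{"gripper":-1,"slide":[0,-0.035,0],"delta_rot":[0,0,0]},{"gripper":-1,"slide":[0,-0.035,0],"delta_rot":[0,0,0]},{"gripper":-1,"slide":[0,-0.035,0],"delta_rot":[0,0,0]},{"gripper":-1,"slide":[0,-0.025,0],"delta_rot":[0,0,0]},{"gripper":-1,"slide":[0,-0.01,0],"delta_rot":[0,0,0]},{"gripper":-1,"slide":[0,0,0],"delta_rot":[0,0,0]}]'
python3 - <<'E'
from h import *
T=snap("wrist","pics/w9.png")
i=cv2.imread("pics/w9.png")
for v in range(196,356,4):print(v,i[v,280].tolist(),end=" ")
f=lambda p:np.round((np.linalg.inv(T)@np.append(wat(280,p,T[2,3]+.005,T),1))[0],4)
print([(p,f(p)) for p in range(230,350,12)])
go(D(-.08,0,.276),-6)
E
```

```text
clock: 16.75
tcp_pos: [0.4956, -0.2638, 0.2743]
tcp_rot: [-180.0, 0.0, 5.3]
force: [0.3, -0.2, -0.6]
opening: 0.0092
finger_force: 33.0
clock: 17.55
tcp_pos: [0.5078, -0.0542, 0.2747]
tcp_rot: [180.0, 0.0, -5.9]
force: [-0.1, -0.6, -0.7]
opening: 0.0091
finger_force: 32.9
196 [147, 147, 154] 200 [9, 12, 63] 204 [0, 2, 63] 208 [3, 15, 76] 212 [10, 13, 65] 216 [0, 8, 61] 220 [2, 5, 60] 224 [10, 9, 62] 228 [2, 3, 62] 232 [4, 11, 63] 236 [4, 3, 84] 240 [0, 6, 87] 244 [6, 11, 90] 248 [1, 10, 91] 252 [4, 13, 91] 256 [0, 6, 86] 260 [11, 6, 88] 264 [14, 14, 91] 268 [5, 6, 90] 272 [19, 17, 93] 276 [4, 1, 87] 280 [5, 7, 89] 284 [9, 7, 88] 288 [9, 9, 86] 292 [0, 6, 89] 296 [5, 5, 88] 300 [11, 10, 88] 304 [6, 9, 87] 308 [6, 6, 88] 312 [7, 11, 101] 316 [18, 23, 159] 320 [12, 19, 156] 324 [12, 12, 155] 328 [161, 179, 180] 332 [168, 184, 182] 336 [169, 185, 184] 340 [160, 177, 177] 344 [156, 173, 171] 348 [143, 156, 155] 352 [0, 1, 0] [(230, np.float64(0.0257)), (242, np.float64(0.0207)), (254, np.float64(0.0156)), (266, np.float64(0.0103)), (278, np.float64(0.0048)), (290, np.float64(-0.0008)), (302, np.float64(-0.0068)), (314, np.float64(-0.013)), (326, np.float64(-0.0196)), (338, np.float64(-0.0265))]
rotvec tool [0.02 0.03 0.1 ] then slide [ 0.07   -0.0817 -0.0013]
```

```bash
python3 -m jog '[{"gripper":-1,"slide":[0.015,-0.02,0],"delta_rot":[0,0,0]},{"gripper":-1,"slide":[0.025,-0.025,0],"delta_rot":[0,0,0]},{"gripper":-1,"slide":[0.02,-0.025,0],"delta_rot":[0,0,0]},{"gripper":-1,"slide":[0.01,-0.012,-0.001],"delta_rot":[0,0,0]},{"gripper":-1,"slide":[0,0,0],"delta_rot":[0,0,0]},{"gripper":-1,"slide":[0.015,0,0],"delta_rot":[0,0,0]},{"gripper":-1,"slide":[0.02,0,0],"delta_rot":[0,0,0]},{"gripper":-1,"slide":[0.02,0,0],"delta_rot":[0,0,0]}]'
python3 -m jog '[{"gripper":-1,"slide":[0.013,0,0],"delta_rot":[0,0,0]},{"gripper":-1,"slide":[0.007,0,0],"delta_rot":[0,0,0]},{"gripper":-1,"slide":[0,0,0],"delta_rot":[0,0,0]},{"gripper":-1,"slide":[0,0,0],"delta_rot":[0,0,0]}]'
python3 - <<'E'
from h import *
go(D(-.005,0,.238),-6)
E
```

```text
clock: 18.4
tcp_pos: [0.6404, 0.0117, 0.2759]
tcp_rot: [180.0, 0.0, -6.0]
force: [0.3, 0.7, -0.6]
opening: 0.0093
finger_force: 33.0
clock: 18.8
tcp_pos: [0.6599, 0.0112, 0.2757]
tcp_rot: [180.0, 0.1, -6.0]
force: [-0.2, -0.6, -1.4]
opening: 0.0095
finger_force: 33.0
rotvec tool [0.01 0.06 0.01] then slide [0.0006 0.0001 0.0377]
```

```bash
python3 -m jog '[{"gripper":-1,"slide":[0,0,0.01],"delta_rot":[0,0,0]},{"gripper":-1,"slide":[0,0,0.01],"delta_rot":[0,0,0]},{"gripper":-1,"slide":[0,0,0.01],"delta_rot":[0,0,0]},{"gripper":-1,"slide":[0,0,0.007],"delta_rot":[0,0,0]},{"gripper":-1,"slide":[0,0,0],"delta_rot":[0,0,0]},{"gripper":-1,"slide":[0,0,0.001],"delta_rot":[0,0,0]},{"gripper":-1,"slide":[0,0,0],"delta_rot":[0,0,0]}]'
python3 -m jog '[{"gripper":-1,"slide":[0,0,0.002],"delta_rot":[0,0,0]},{"gripper":-1,"slide":[0,0,0],"delta_rot":[0,0,0]}]'
```

```text
clock: 19.5
tcp_pos: [0.6609, 0.0115, 0.2382]
tcp_rot: [-180.0, -0.0, -6.0]
force: [0.1, -0.0, -0.2]
opening: 0.0094
finger_force: 33.0
clock: 19.7
tcp_pos: [0.6608, 0.0115, 0.2361]
tcp_rot: [-180.0, -0.0, -6.0]
force: [0.3, 0.0, -0.1]
opening: 0.0093
finger_force: 33.0
```

```bash
python3 -m jog '[{"gripper":-1,"slide":[0,0,0.002],"delta_rot":[0,0,0]},{"gripper":-1,"slide":[0,0,0],"delta_rot":[0,0,0]},{"gripper":-1,"slide":[0,0,0],"delta_rot":[0,0,0]}]'
```

```text
clock: 20.0
tcp_pos: [0.6609, 0.0115, 0.2357]
tcp_rot: [-180.0, -0.1, -6.0]
force: [-5.1, -0.5, 11.3]
opening: 0.0098
finger_force: 34.8
```

Contact came at the predicted height. I'll release, then go for B.

```bash
python3 -m jog '[{"gripper":-1,"slide":[0,0,-0.001],"delta_rot":[0,0,0]},{"gripper":-0.5,"slide":[0,0,0],"delta_rot":[0,0,0]},{"gripper":-0.2,"slide":[0,0,0],"delta_rot":[0,0,0]},{"gripper":-0.2,"slide":[0,0,0],"delta_rot":[0,0,0]},{"gripper":-0.2,"slide":[0,0,-0.02],"delta_rot":[0,0,0]},{"gripper":-0.2,"slide":[0,0,-0.035],"delta_rot":[0,0,0]},{"gripper":-0.2,"slide":[0,0,-0.035],"delta_rot":[0,0,0]},{"gripper":0,"slide":[-0.03,0,0],"delta_rot":[0,0,-7]}]'
python3 -m jog '[{"gripper":0,"slide":[-0.03,0,0],"delta_rot":[0,0,-7]},{"gripper":0,"slide":[-0.03,0.02,0],"delta_rot":[0,0,-6.5]},{"gripper":0,"slide":[-0.02,0.035,0],"delta_rot":[0,0,0]},{"gripper":0,"slide":[-0.02,0.035,0],"delta_rot":[0,0,0]},{"gripper":0,"slide":[-0.02,0.035,0],"delta_rot":[0,0,0]},{"gripper":0,"slide":[-0.02,0.035,0],"delta_rot":[0,0,0]},{"gripper":0,"slide":[-0.02,0.035,0],"delta_rot":[0,0,0]},{"gripper":0,"slide":[-0.02,0.035,0],"delta_rot":[0,0,0]}]'
python3 -m jog '[{"gripper":0,"slide":[0,0,0],"delta_rot":[0,0,0]},{"gripper":0,"slide":[0,0,0],"delta_rot":[0,0,0]}]'
python3 - <<'E'
from h import *
go([.472,-.3455,.191],14.6)
E
```

```text
clock: 20.8
tcp_pos: [0.635, 0.0144, 0.3299]
tcp_rot: [180.0, -0.5, 1.1]
force: [-0.5, 0.1, 0.5]
opening: 0.0426
finger_force: 0.0
clock: 21.6
tcp_pos: [0.5098, -0.2448, 0.3249]
tcp_rot: [180.0, -0.0, 14.5]
force: [-0.2, -0.2, -0.2]
opening: 0.0429
finger_force: 0.0
clock: 21.8
tcp_pos: [0.5101, -0.2439, 0.3247]
tcp_rot: [-180.0, 0.0, 14.4]
force: [0.3, 0.3, 0.3]
opening: 0.0429
finger_force: 0.0
rotvec tool [-0.03  0.   -0.2 ] then slide [-0.0625  0.0887  0.1337]
```

```bash
python3 -m jog '[{"gripper":0,"slide":[-0.021,0.03,0],"delta_rot":[0,0,0]},{"gripper":0,"slide":[-0.021,0.03,0],"delta_rot":[0,0,0]},{"gripper":0,"slide":[-0.0205,0.0285,0],"delta_rot":[0,0,0]},{"gripper":0,"slide":[0,0,0],"delta_rot":[0,0,0]}]'
python3 - <<'E'
from h import *
T=snap("wrist","pics/w10.png")
i=cv2.imread("pics/w10.png").astype(int);m=((i[:,:,2]>90)&(i[:,:,1]<60)&(i[:,:,0]<70)).astype(np.uint8)
n,l,s,c=cv2.connectedComponentsWithStats(m)
for k in range(1,n):
    if s[k,4]>100:print(s[k],c[k],wat(*c[k],.196,T))
go([.472,-.3455,.191],14.6)
E
```

```text
clock: 22.2
tcp_pos: [0.4715, -0.3465, 0.3248]
tcp_rot: [180.0, 0.0, 14.5]
force: [0.6, 0.6, -0.3]
opening: 0.0425
finger_force: 0.0
[273 177  14  50 546] [280.06959707 202.25641026] [ 0.47220761 -0.34705257  0.196     ]
rotvec tool [-0.02  0.   -0.15] then slide [-0.0002  0.0006  0.1337]
```

Head B lies at (280,202), directly under the tool, as A did. I'll descend, grip and lift.

```bash
python3 -m jog '[{"gripper":0,"slide":[-0.001,0.0005,0.035],"delta_rot":[0,0,0]},{"gripper":0,"slide":[0,0,0.035],"delta_rot":[0,0,0]},{"gripper":0,"slide":[0,0,0.035],"delta_rot":[0,0,0]},{"gripper":0,"slide":[0,0,0.029],"delta_rot":[0,0,0]},{"gripper":-0.5,"slide":[0,0,0],"delta_rot":[0,0,0]},{"gripper":-1,"slide":[0,0,0],"delta_rot":[0,0,0]},{"gripper":-1,"slide":[0,0,0],"delta_rot":[0,0,0]},{"gripper":-1,"slide":[0,0,0],"delta_rot":[0,0,0]}]' 30
python3 -m jog '[{"gripper":-1,"slide":[0,0,0],"delta_rot":[0,0,0]},{"gripper":-1,"slide":[0,0,0],"delta_rot":[0,0,0]},{"gripper":-1,"slide":[0,0,-0.01],"delta_rot":[0,0,0]},{"gripper":-1,"slide":[0,0,-0.02],"delta_rot":[0,0,0]},{"gripper":-1,"slide":[0,0,-0.03],"delta_rot":[0,0,0]},{"gripper":-1,"slide":[0,0,-0.025],"delta_rot":[0,0,0]},{"gripper":-1,"slide":[0,0,0],"delta_rot":[0,0,0]}]'
python3 - <<'E'
from h import *
T=snap("wrist","pics/w11.png")
i=cv2.imread("pics/w11.png")
for v in list(range(224,244,3))+list(range(304,350,3)):print(v,i[v,280].tolist(),end=" ")
go(D(-.085,-.07,.276),-6)
E
```

```text
clock: 23.05
tcp_pos: [0.4723, -0.3457, 0.1927]
tcp_rot: [179.9, -0.1, 14.5]
force: [0.2, -0.9, 0.9]
opening: 0.0089
finger_force: 33.1
clock: 23.75
tcp_pos: [0.4728, -0.3466, 0.2804]
tcp_rot: [179.7, -0.2, 14.5]
force: [0.2, -0.4, -0.0]
opening: 0.0095
finger_force: 33.1
224 [11, 12, 61] 227 [6, 14, 60] 230 [5, 5, 60] 233 [2, 9, 60] 236 [7, 4, 60] 239 [0, 6, 62] 242 [11, 5, 81] 304 [10, 14, 90] 307 [18, 25, 156] 310 [22, 28, 155] 313 [19, 24, 154] 316 [22, 31, 156] 319 [21, 20, 151] 322 [14, 23, 151] 325 [16, 18, 149] 328 [6, 12, 146] 331 [149, 165, 166] 334 [153, 170, 167] 337 [153, 168, 166] 340 [155, 171, 171] 343 [151, 166, 163] 346 [147, 162, 161] 349 [79, 87, 90] rotvec tool [ 0.14 -0.17 20.52] then slide [ 0.0702 -0.3048  0.0023]
```

```bash
python3 -m jog '[{"gripper":-1,"slide":[0,-0.015,0],"delta_rot":[0,0,0]},{"gripper":-1,"slide":[0,-0.025,0],"delta_rot":[0,0,4]},{"gripper":-1,"slide":[0,-0.03,0],"delta_rot":[0,0,5]},{"gripper":-1,"slide":[0,-0.035,0],"delta_rot":[0,0,6]},{"gripper":-1,"slide":[0,-0.035,0],"delta_rot":[0,0,5.5]},{"gripper":-1,"slide":[0,-0.035,0],"delta_rot":[0,0,0]},{"gripper":-1,"slide":[0,-0.035,0],"delta_rot":[0,0,0]},{"gripper":-1,"slide":[0,-0.035,0],"delta_rot":[0,0,0]}]'
python3 -m jog '[{"gripper":-1,"slide":[0.005,-0.03,0],"delta_rot":[0,0,0]},{"gripper":-1,"slide":[0,-0.015,0],"delta_rot":[0,0,0]},{"gripper":-1,"slide":[0,0,0],"delta_rot":[0,0,0]}]'
python3 - <<'E'
from h import *
go(D(-.085,-.07,.278),-6)
E
```

```text
clock: 24.6
tcp_pos: [0.4621, -0.1008, 0.2748]
tcp_rot: [-180.0, 0.1, -6.0]
force: [-0.6, 0.5, -0.8]
opening: 0.0093
finger_force: 33.1
clock: 24.9
tcp_pos: [0.472, -0.0564, 0.2748]
tcp_rot: [-180.0, 0.1, -5.8]
force: [-0.5, 0.7, -1.3]
opening: 0.0094
finger_force: 33.0
rotvec tool [-0.04  0.14  0.17] then slide [ 0.1004 -0.0168 -0.0032]
```

```bash
python3 -m jog '[{"gripper":-1,"slide":[0.02,-0.005,-0.003],"delta_rot":[0,0,0.2]},{"gripper":-1,"slide":[0.025,-0.006,0],"delta_rot":[0,0,0]},{"gripper":-1,"slide":[0.025,-0.006,0],"delta_rot":[0,0,0]},{"gripper":-1,"slide":[0.02,0,0],"delta_rot":[0,0,0]},{"gripper":-1,"slide":[0.01,0,0],"delta_rot":[0,0,0]},{"gripper":-1,"slide":[0,0,0],"delta_rot":[0,0,0]},{"gripper":-1,"slide":[0.015,0,0],"delta_rot":[0,0,0]},{"gripper":-1,"slide":[0.02,0,0],"delta_rot":[0,0,0]}]'
python3 -m jog '[{"gripper":-1,"slide":[0.02,0,0],"delta_rot":[0,0,0]},{"gripper":-1,"slide":[0.017,0,0],"delta_rot":[0,0,0]},{"gripper":-1,"slide":[0.01,0,0],"delta_rot":[0,0,0]},{"gripper":-1,"slide":[0,0,0],"delta_rot":[0,0,0]}]'
python3 - <<'E'
from h import *
go(D(-.003,-.07,.239),-6)
E
```

```text
clock: 25.7
tcp_pos: [0.6077, -0.0565, 0.2787]
tcp_rot: [180.0, 0.1, -6.2]
force: [0.2, -0.3, 0.3]
opening: 0.0092
finger_force: 33.1
clock: 26.1
tcp_pos: [0.6559, -0.0616, 0.2786]
tcp_rot: [180.0, 0.0, -6.2]
force: [0.9, 0.6, -1.1]
opening: 0.0095
finger_force: 33.1
rotvec tool [ 0.    0.04 -0.19] then slide [-0.001  -0.0027  0.0396]
```

```bash
python3 -m jog '[{"gripper":-1,"slide":[-0.001,0,0.01],"delta_rot":[0,0,0]},{"gripper":-1,"slide":[0,0,0.01],"delta_rot":[0,0,0]},{"gripper":-1,"slide":[0,0,0.01],"delta_rot":[0,0,0]},{"gripper":-1,"slide":[0,0,0.008],"delta_rot":[0,0,0]},{"gripper":-1,"slide":[0,0,0.001],"delta_rot":[0,0,0]},{"gripper":-1,"slide":[0,0,0],"delta_rot":[0,0,0]},{"gripper":-1,"slide":[0,0,0.002],"delta_rot":[0,0,0]},{"gripper":-1,"slide":[0,0,0],"delta_rot":[0,0,0]}]'
python3 -m jog '[{"gripper":-1,"slide":[0,0,0.0015],"delta_rot":[0,0,0]},{"gripper":-1,"slide":[0,0,0],"delta_rot":[0,0,0]}]'
```

```text
clock: 26.9
tcp_pos: [0.6552, -0.0612, 0.2381]
tcp_rot: [-180.0, -0.0, -6.2]
force: [0.9, -0.1, -1.3]
opening: 0.0092
finger_force: 33.1
clock: 27.1
tcp_pos: [0.6553, -0.0612, 0.2369]
tcp_rot: [-180.0, -0.1, -6.2]
force: [-0.2, -0.2, 2.0]
opening: 0.0093
finger_force: 33.5
```

Light contact, as predicted. I'll release, rise and back off, then look from the top and scene cameras.

```bash
python3 -m jog '[{"gripper":-1,"slide":[0,0,0.0005],"delta_rot":[0,0,0]},{"gripper":-0.5,"slide":[0,0,0],"delta_rot":[0,0,0]},{"gripper":-0.2,"slide":[0,0,0],"delta_rot":[0,0,0]},{"gripper":-0.2,"slide":[0,0,0],"delta_rot":[0,0,0]},{"gripper":-0.2,"slide":[0,0,-0.02],"delta_rot":[0,0,0]},{"gripper":-0.2,"slide":[0,0,-0.035],"delta_rot":[0,0,0]},{"gripper":-0.2,"slide":[0,0,-0.035],"delta_rot":[0,0,0]},{"gripper":0,"slide":[-0.03,0,0],"delta_rot":[0,0,0]}]'
python3 -m jog '[{"gripper":0,"slide":[-0.04,0,0],"delta_rot":[0,0,0]},{"gripper":0,"slide":[-0.04,0,0],"delta_rot":[0,0,0]},{"gripper":0,"slide":[-0.04,0,0],"delta_rot":[0,0,0]},{"gripper":0.5,"slide":[-0.04,0,0],"delta_rot":[0,0,0]},{"gripper":0.5,"slide":[-0.03,0,0],"delta_rot":[0,0,0]},{"gripper":0.5,"slide":[0,0,0],"delta_rot":[0,0,0]}]'
python3 - <<'E'
from h import *
a=r.capture("top")[:,:,::-1];b=r.capture("scene")[:,:,::-1];cv2.imwrite("pics/top12.png",a)
a=cv2.resize(a[130:290,190:380],(499,420));b=cv2.resize(b[140:290,180:340],None,fx=2.8,fy=2.8)
cv2.imwrite("pics/c12.png",cv2.resize(np.hstack([cv2.resize(a,(420,354)),cv2.resize(b,(378,354))]),None,fx=1,fy=1))
E
```

```text
clock: 27.9
tcp_pos: [0.6293, -0.0584, 0.331]
tcp_rot: [-180.0, -0.6, -6.2]
force: [0.6, -0.2, -0.1]
opening: 0.0424
finger_force: 0.0
clock: 28.5
tcp_pos: [0.433, -0.0372, 0.3259]
tcp_rot: [-180.0, 0.1, -6.2]
force: [0.1, 0.3, 0.1]
opening: 0.0642
finger_force: 0.0
```

View pics/c12.png

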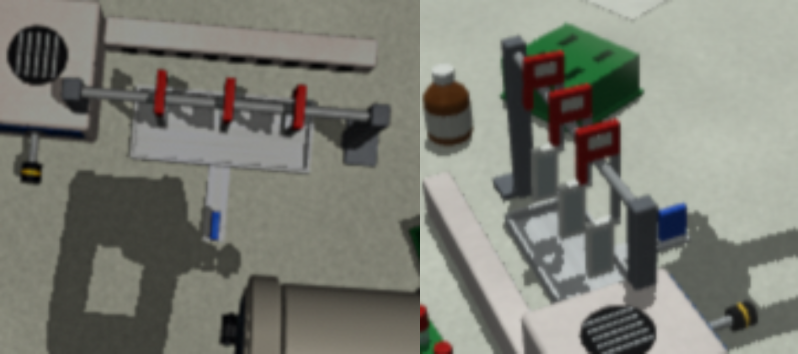

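All three carriers hang on the bar, at (160,95), (229,102) and (299,108) in the left half. The tray's near corners are at (131,158) and (306,172), and its tab top is at (214,224). I'll verify the tray's pose.

Run:
```python
from h import *
k=190/420;P=lambda u,v,z:at("top",190+u*k,130+v*160/354,z)
iv=lambda p:RD.T@(p-M)
for n,u,v,z in[("nl",131,158,.018),("nr",306,172,.018),("fr",312,100,.018),("tabnear",212,238,.047),("tabfar",216,211,.047),("knob",31,172,.096)]:print(n,np.round(iv(P(u,v,z)),4))
for n,u,v in[("C",160,93),("A",229,103),("B",299,107)]:print(n,np.round(iv(P(u,v,.241)),4))
go(D(-.083,.215,.2),-6)
```

```text
nl [-0.049   0.1061  0.018 ]
nr [-0.0479 -0.1081  0.018 ]
fr [ 0.0412 -0.1087  0.018 ]
tabnear [-0.1388  0.0003  0.047 ]
tabfar [-0.1065 -0.0017  0.047 ]
knob [-0.083   0.2134  0.096 ]
C [-0.0043  0.0693  0.241 ]
A [-0.0084 -0.001   0.241 ]
B [-0.0063 -0.072   0.241 ]
rotvec tool [-0.   -0.1  -0.17] then slide [ 0.1397 -0.2867  0.1264]
```

The tray is within 3 mm of centre and square, and the carriers are 70 mm apart. Next is the damper knob.

```bash
python3 -m jog '[{"gripper":0.4,"slide":[0.01,-0.036,0],"delta_rot":[0,0,0]},{"gripper":0.4,"slide":[0.01,-0.036,0],"delta_rot":[0,0,0]},{"gripper":0.4,"slide":[0.015,-0.036,0],"delta_rot":[0,0,0]},{"gripper":0.4,"slide":[0.02,-0.036,0],"delta_rot":[0,0,0]},{"gripper":0.4,"slide":[0.02,-0.036,0],"delta_rot":[0,0,0]},{"gripper":0.4,"slide":[0.02,-0.036,0],"delta_rot":[0,0,0]},{"gripper":0.4,"slide":[0.02,-0.036,0],"delta_rot":[0,0,0]},{"gripper":0.4,"slide":[0.02,-0.034,0.03],"delta_rot":[0,0,0]}]'
python3 -m jog '[{"gripper":0.4,"slide":[0.005,0,0.04],"delta_rot":[0,0,0]},{"gripper":0.4,"slide":[0,0,0.04],"delta_rot":[0,0,0]},{"gripper":0.4,"slide":[0,0,0],"delta_rot":[0,0,0]},{"gripper":0.4,"slide":[0,0,0],"delta_rot":[0,0,0]}]'
python3 - <<'E'
from h import *
T=snap("wrist","pics/w13.png");print(wproj(D(-.082,.2145,.097),T));go(D(-.082,.2145,.088),-6)
E
```

```text
clock: 29.4
tcp_pos: [0.6056, 0.2353, 0.2988]
tcp_rot: [-179.8, -0.4, -6.1]
force: [1.1, -0.5, -0.1]
opening: 0.0598
finger_force: 0.0
clock: 29.8
tcp_pos: [0.6069, 0.2319, 0.2156]
tcp_rot: [180.0, 0.1, -6.2]
force: [-0.0, -0.2, -0.9]
opening: 0.0595
finger_force: 0.0
[278.40134341 207.0058404 ]
rotvec tool [-0.04 -0.08 -0.18] then slide [-1.300e-03 -1.000e-04  1.293e-01]
```

View pics/w13.png

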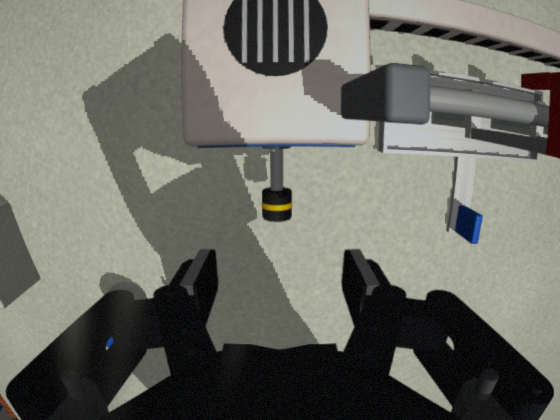

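The knob is at (277,204) against a prediction of (278,207), centred between the fingers. I'll descend, pinch it and pull 20 mm.

```bash
python3 -m jog '[{"gripper":0.4,"slide":[-0.001,0,0.03],"delta_rot":[0,0,0]},{"gripper":0.4,"slide":[0,0,0.03],"delta_rot":[0,0,0]},{"gripper":0.4,"slide":[0,0,0.03],"delta_rot":[0,0,0]},{"gripper":0.4,"slide":[0,0,0.025],"delta_rot":[0,0,0]},{"gripper":0.4,"slide":[0,0,0.01],"delta_rot":[0,0,0]},{"gripper":-0.3,"slide":[0,0,0],"delta_rot":[0,0,0]},{"gripper":-1,"slide":[0,0,0],"delta_rot":[0,0,0]},{"gripper":-1,"slide":[0,0,0],"delta_rot":[0,0,0]}]' 40
python3 -m jog '[{"gripper":-1,"slide":[0,0,0],"delta_rot":[0,0,0]},{"gripper":-1,"slide":[0,0,0],"delta_rot":[0,0,0]}]'
python3 -m jog '[{"gripper":-1,"slide":[-0.005,0,0],"delta_rot":[0,0,0]},{"gripper":-1,"slide":[-0.005,0,0],"delta_rot":[0,0,0]},{"gripper":-1,"slide":[-0.005,0,0],"delta_rot":[0,0,0]},{"gripper":-1,"slide":[-0.004,0,0],"delta_rot":[0,0,0]},{"gripper":-1,"slide":[-0.001,0,0],"delta_rot":[0,0,0]},{"gripper":-1,"slide":[0,0,0],"delta_rot":[0,0,0]},{"gripper":-1,"slide":[0,0,0],"delta_rot":[0,0,0]},{"gripper":-1,"slide":[0,0,0],"delta_rot":[0,0,0]}]'
```

```text
clock: 30.65
tcp_pos: [0.6069, 0.234, 0.0936]
tcp_rot: [-179.7, -0.2, -6.2]
force: [0.2, 5.0, 0.7]
opening: 0.0227
finger_force: 39.9
clock: 30.85
tcp_pos: [0.6069, 0.2339, 0.0935]
tcp_rot: [-179.8, -0.2, -6.2]
force: [-0.8, 6.1, 0.6]
opening: 0.0224
finger_force: 40.0
clock: 31.65
tcp_pos: [0.5872, 0.236, 0.0936]
tcp_rot: [-179.8, -0.2, -6.2]
force: [-0.3, 6.5, 1.6]
opening: 0.0223
finger_force: 39.9
```

The knob moved 19.8 mm with no axial force left, so it should be in the click. I'll release, rise, back away and check.

```bash
python3 -m jog '[{"gripper":0.4,"slide":[0,0,0],"delta_rot":[0,0,0]},{"gripper":0.4,"slide":[0,0,0],"delta_rot":[0,0,0]},{"gripper":0.4,"slide":[0,0,0],"delta_rot":[0,0,0]},{"gripper":0.4,"slide":[0,0,-0.03],"delta_rot":[0,0,0]},{"gripper":0.4,"slide":[0,0,-0.04],"delta_rot":[0,0,0]},{"gripper":0.4,"slide":[0,0,-0.04],"delta_rot":[0,0,0]},{"gripper":0.4,"slide":[-0.03,0,-0.04],"delta_rot":[0,0,0]},{"gripper":0.4,"slide":[-0.04,0,-0.04],"delta_rot":[0,0,0]}]'
python3 -m jog '[{"gripper":0.4,"slide":[-0.04,0,-0.03],"delta_rot":[0,0,0]},{"gripper":0.4,"slide":[-0.04,0,0],"delta_rot":[0,0,0]},{"gripper":0.4,"slide":[-0.04,0,0],"delta_rot":[0,0,0]},{"gripper":0.4,"slide":[0,0,0],"delta_rot":[0,0,0]},{"gripper":0.4,"slide":[0,0,0],"delta_rot":[0,0,0]}]'
python3 - <<'E'
from h import *
a=r.capture("top")[:,:,::-1];b=r.capture("scene")[:,:,::-1]
a=a[130:290,190:380];b=cv2.resize(b[140:290,180:340],None,fx=2.8,fy=2.8)
cv2.imwrite("pics/c14.png",np.hstack([cv2.resize(a,(420,354)),cv2.resize(b,(378,354))]))
E
```

```text
clock: 32.45
tcp_pos: [0.5206, 0.2408, 0.2784]
tcp_rot: [-180.0, -0.1, -6.2]
force: [0.6, 0.1, 1.3]
opening: 0.0599
finger_force: 0.0
clock: 32.95
tcp_pos: [0.4008, 0.254, 0.307]
tcp_rot: [-180.0, -0.1, -6.1]
force: [-0.3, -0.5, -0.0]
opening: 0.0597
finger_force: 0.0
```

View pics/c14.png

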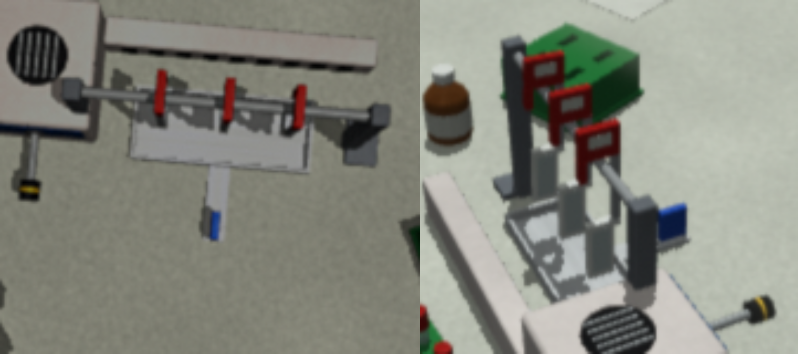

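The knob moved from (31,172) to (30,189), about 19 mm out. The tray and carriers have not moved and the arm is clear, so I'm handing in.

```bash
python3 -c "
from plant import r
print(r.finish_job())"
```

```text
the job is handed in; nothing more can be done
None
```

I handed the job in at about 33 s. The tray is under the bar within about 3 mm, the three carriers present hang about 70 mm apart, and the damper rod is about 20 mm out at its middle click. I left the bottle and jar alone, and no verdict came back.

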